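Hold a print tube in the signing stand with its push-to-turn dial

TASK

Get the print tube with the blue end caps ready to be signed: lower it gently into the black V-cradle of the signing stand, between the blue end stop and the rubber pad, and let go only when it rests there. Then push the stand's dial in and turn it clockwise one position, from the white dot to the green dot (not on to the red one), and let it pop back out so that the pad holds the tube. Leave the red-capped tube, the books and the rubber stamp where they are.

Things in the scene. Friction and masses are not known exactly. Their poses are not given: they have to be found in the camera images.
- tube_center (a point): Centre of the tube to load: rigid cardboard, BLUE end caps, 40 mm diameter, 150 mm long, about 120 g, lying level. On its axis, half-way along; x runs along the tube (it may have rolled about x). At first it lies on a low cork rest fixed to the table (36 mm wide, 7 mm high, 110 mm long), axis 23 mm above the table.
- other_tube_center (a point): Centre of the second tube, the same but with RED end caps, on a like rest; a bystander.
- cradle: Fixed V-cradle of the stand: two black V-blocks 24 mm long, centred 52 mm either side of the origin along y (80 mm open between, for fingers), faces at 45 degrees. Origin: where a seated tube's centre lies, 50 mm above the table; tube axis along y, z up. The V's top edges are 4 mm below the origin; its mouth is 49 mm wide inside, 62 mm outside. Below: a base plate 12 mm thick.
- end_stop (a point): Centre of the inner face of the fixed blue end stop, 83 mm from the cradle's origin along the cradle's +y; the stop reaches 8 mm above the cradle's origin. The round black rubber pad (28 mm) faces it from the other end, its face 83 mm along -y while the dial is at the white dot: a tube has 8 mm of room at each end.
- dial_top (a point): Top of the dial's grip bar on the dial's vertical axis, 105 mm above the table with the dial out. The dial is a grey disc (76 mm diameter, upper face 26 mm below this point) carrying a black bar 74 mm long, 14 mm wide, 26 mm high. x points along the bar to its pointer end (white stripe), z up; the point turns and sinks with the dial.
- housing (a point): Centre of the top of the white square housing under the dial, on the dial's axis: 112 mm wide, top 58 mm above the table, 151 mm from the cradle's origin along the cradle's -y. White, green and red dots on it, 48 mm from the axis, lie 60 degrees apart, clockwise in that order seen from above.
- dial (a joint): Turn of the dial, rad, growing clockwise seen from above: 0 at the white dot (open), 1.047 green (hold), 2.094 red. Locked at each dot (0.05 rad of play) unless pushed in; turning takes about 0.15 to 0.25 N m. Released within about 0.1 rad of a dot it drops into that lock.
- dial_press (a joint): How far the dial is pushed in (downward), m: 0 fully out, 0.012 at its stop. It must be in 9 mm or more to turn. A spring pushes back with about 5 N at first and 10 N at the stop; the dial pops out by itself when released at a dot.
- pad (a joint): How far a tube presses the rubber pad back against its spring, m: 0 free. Turning the dial from white to green drives the pad 22 mm along the cradle's +y, which slides a seated tube against the end stop and then presses the pad back about 6 mm (about 3.5 N).
- books: Stack of three books, 130 x 188 x 66 mm, bystander; origin at the centre of its underside.
- stamp: Small wooden hand stamp, 36 mm across the foot, 68 mm high, standing, bystander; origin at the centre of its underside.
Things that resemble listed ones, but are neither listed nor needed, are in the scene too. What is shaped like the part that bears tube_center but purple is not meant.

How it is judged:
By the outcome, as a careful person would: the job done as asked, in the order asked, and still so for the second after the job is handed in, with the robot touching nothing.
It also fails if it takes over 58 s, if anything falls off the work surface, if the arm or the gripper's body presses on something with over 40 N, if the wrist force passes 120 N, or if a joint passes its speed limit or range.

ROBOT

A 6-joint arm with a two-finger parallel gripper is mounted at the origin on the work surface. World frame = base frame: x ahead of the robot, y to its left, z up, the work surface at z = 0. Lengths are in m, angles in degrees, forces in N, time in s.
With the tool pointing down it reaches from about 0.4 to 0.825 m from the base axis. Payload 7 kg.
Tool frame: the origin (TCP) lies midway between the tips of the shut fingers; the grasp point (between the pads) lies 19 mm behind it; x points along the fingers, z is the direction in which the jaws open and shut, and the axes are right-handed (so a half turn about x gives the same grasp; the last joint's range is limited). The gripper opens to 88 mm and grips with 3 to 60 N. Pads are 19 mm wide; open, the fingers measure 130 mm over their backs; the gripper's body (78 mm by 193 mm) begins 47 mm behind the grasp point.
Start: joints at [82.282, 20.546, 0.682, 0, -70.136, -16.507], TCP at [0.277, 0.616, 0.227] pointing down, gripper open.
Joint ranges: [-176.03, 176.03], [-82.01, 121.73], [-58.28, 71.71], [-173.87, 95.51], [-174.79, -0.11], [-173.66, 173.66]. Speed limits (degrees/s): [136.94, 136.94, 172.46, 180, 180, 180].

INTERFACE

Orientations are given as [roll, pitch, yaw] about the fixed x, y, z axes, in that order (R = Rz(yaw) Ry(pitch) Rx(roll)).
In Python, from plant import get_state, capture, close_job gives the robot as it stands.
- The arm moves only by the tool play_rows, never from a script. Its argument "series" is one flat list of numbers, 4 for each row, row after row: the shift along the tool's x, y, z in m, then the turn about the tool's x in rad. In form: [tx, ty, tz, spin, tx, ty, tz, spin, ...]. A call has exactly 5 rows; each row shifts and turns the commanded pose from where the row before left it, along the tool's axes as they then stand; what a row does not reach is not made up. A row lasts 1/12 s, in which the tool goes at most 41.7 mm and 7.16 degrees, less where a joint would pass 70% of its speed; a pose out of reach is approached as far as the arm can. A call is refused whole if a number of a shift passes 0.0417 or a number of a turn 0.125, either way. A call with a gripper value outside its range is refused whole. "jaw" is the opening in per cent of the stroke, from 0 (shut) to 100 (fully open), set as the call begins (left out, the last holds). The fingers move at their own pace and stop on an object; "squeeze" is the grip in N (left out, the last holds). Time passes only in rows, so rows that do not move let the fingers close, or fill a call up. It gives the time, the measured TCP pose, the force and the opening at its end, in the units of the state.
- get_state(): the state, without advancing time (a new reading comes with each control period).
- capture(name): name is "scene" or "top"; returns a dict with "img" (480x640x3 uint8, blue, green, red), "K" (3x3 intrinsics, pixels), "world_from_camera" (4x4, takes a point from camera to world coordinates). Camera axes: x right, y down, z forward; pixel columns grow to the right and rows downward; lengths in m; the calibration is good to about 2 mm. A picture is of the moment at which its call begins. There is no depth.
- close_job(): hands the job in, once; it reports no verdict.
The state is a dict: "time_s": time; "joints": joint angles; "qd": joint speeds; "joint_torque": joint torques, N m; "tcp_pos": TCP position; "eef_rot": TCP orientation; "contact_force": force on the tool from outside, world axes, zero at the start; "moment": the same for the moment, N m; "gripper_width": finger opening in m.
Only numpy, scipy, OpenCV 4.12 (cv2) and the standard library are available. Lean on these libraries where they do the work, as an engineer would, in place of code of your own. Each camera call takes 0.05 s, during which the arm holds its last target.

## Working session

There is one attempt and no reset: what is moved stays moved. The work goes in short steps, Python scripts to look and compute and a tool call to move; the robot and the scene stay as the last step left them, time stands still between calls to the robot, and variables do not carry over. Pictures are saved under pics/ and viewed, and the job is handed in when it is done.

Besides the shell and the picture viewer there is one more tool, called after "Emit:" in YAML: its name, and indented under it one key for each argument. play_rows: Moves the arm, as the interface text tells. Its arguments: {"type":"object","properties":{"series":{"type":"array","items":{"type":"number"}},"jaw":{"type":"number"},"squeeze":{"type":"number"}},"required":["series"]}

```bash
mkdir -p pics; ls
cat > h.py <<'E'
import numpy as np, cv2
from plant import get_state, capture, close_job
def ray(c,u,v):
    K=c["K"];T=c["world_from_camera"]
    d=T[:3,:3]@np.linalg.solve(K,[u,v,1.]);return T[:3,3],d
def onz(c,u,v,z):
    o,d=ray(c,u,v);return o+d*(z-o[2])/d[2]
def proj(c,p):
    T=np.linalg.inv(c["world_from_camera"]);q=c["K"]@(T[:3,:3]@np.asarray(p)+T[:3,3]);return q[:2]/q[2]
E
python3 - <<'E'
from h import *
s=get_state();print(s)
for n in("scene","top"):
    c=capture(n);cv2.imwrite(f"pics/{n}0.png",c["img"]);print(n,c["K"],c["world_from_camera"])
    np.savez(f"{n}0.npz",**c)
E
```

```text
pics
{'time_s': 0.0, 'joints': array([ 8.22797909e+01,  2.05911895e+01,  6.33153819e-01, -2.00113705e-02,
       -7.01369876e+01, -1.65064802e+01]), 'qd': array([-0.05839601,  0.07309496, -0.06352701,  0.02808471, -0.01453237,
        0.03522687]), 'joint_torque': array([-5.63874937e-05, -5.82707906e+01,  2.93061447e+01,  6.99691683e+00,
        6.90897970e-03, -1.60469449e-04]), 'tcp_pos': array([0.27681187, 0.61507845, 0.22562111]), 'eef_rot': array([   5.30984181,   89.90313182, -108.92366245]), 'contact_force': array([0.24035237, 0.692741  , 0.83820019]), 'moment': array([-0.0291915 , -0.01510328,  0.01058056]), 'gripper_width': 0.08765707494318406}
scene [[511.72389272   0.         320.44593556]
 [  0.         511.72389272 241.77309487]
 [  0.           0.           1.        ]] [[-0.38940234  0.75876703 -0.52214789  1.08113446]
 [ 0.92097782  0.3286768  -0.20921621  0.2635397 ]
 [ 0.01287154 -0.5623559  -0.82679511  0.94501385]
 [ 0.          0.          0.          1.        ]]
top [[538.96858601   0.         315.46819299]
 [  0.         538.96858601 237.05950728]
 [  0.           0.           1.        ]] [[-1.14041154e-04 -9.93390635e-01  1.14782550e-01  4.01941526e-01]
 [-9.99909888e-01 -1.42756388e-03 -1.33483659e-02  5.67166809e-02]
 [ 1.34240011e-02 -1.14773729e-01 -9.93300955e-01  1.21074179e+00]
 [ 0.00000000e+00  0.00000000e+00  0.00000000e+00  1.00000000e+00]]
```

View pics/scene0.png

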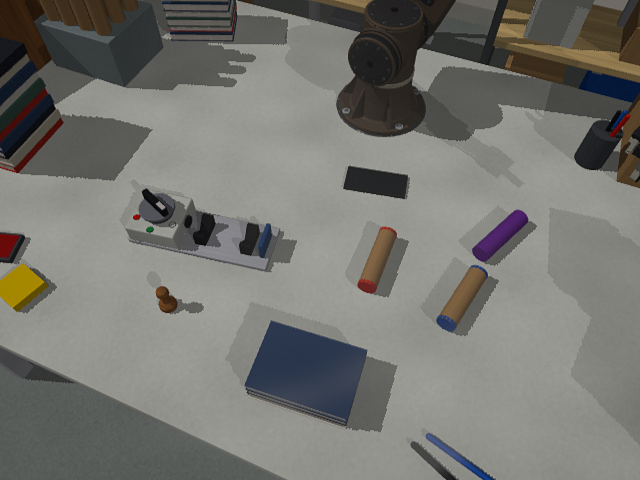

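View pics/top0.png

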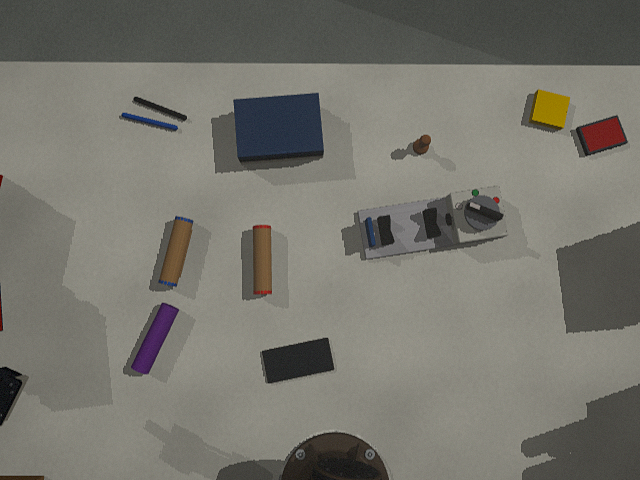

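The scene picture shows the blue-capped tube at (463,298), the red-capped one at (378,260), a purple cylinder at (500,236), and the stand at about (200,225). In the top picture they are at (176,251), (262,260), (155,338) and about (430,223). I'll enlarge the tubes and the stand.

Run:
```python
import cv2,numpy as np
t=np.load("top0.npz")["img"];s=np.load("scene0.npz")["img"]
a=cv2.resize(t[170:275,340:520],(720,420),interpolation=cv2.INTER_CUBIC)
cv2.imwrite("pics/z1.png",a)
b=cv2.resize(t[200:380,120:290],(510,540),interpolation=cv2.INTER_CUBIC)
cv2.imwrite("pics/z2.png",b)
cv2.imwrite("pics/z3.png",cv2.resize(s[180:280,110:300],(760,400),interpolation=cv2.INTER_CUBIC))
```

```text
(no output)
```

View pics/z1.png

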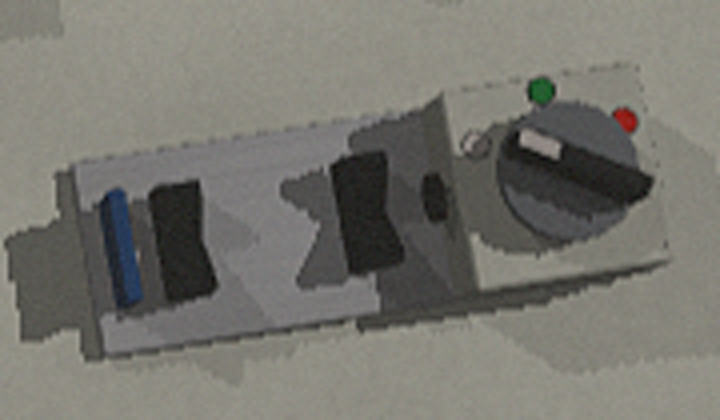

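View pics/z2.png

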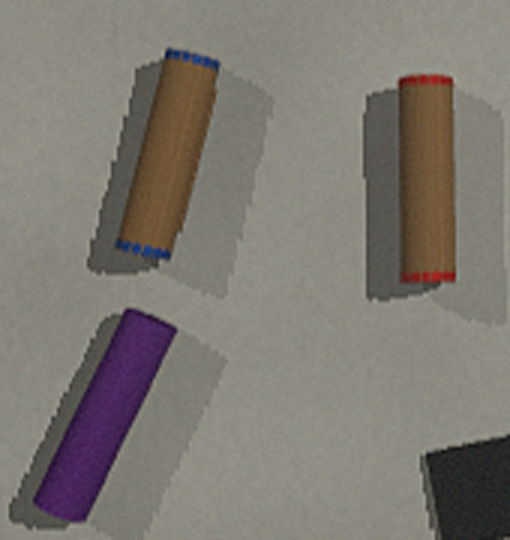

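View pics/z3.png

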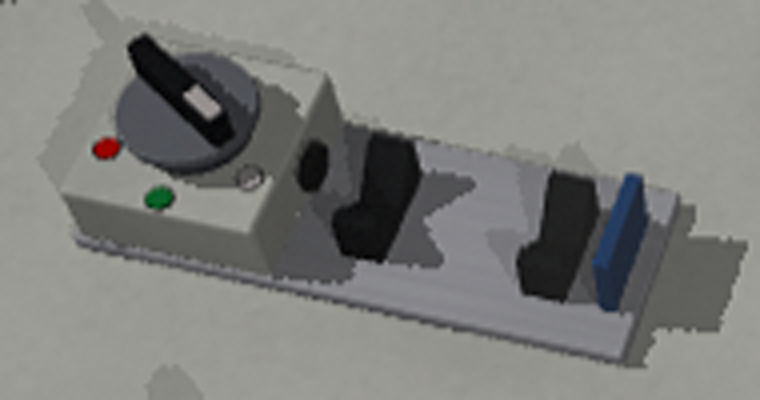

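The crops show two caps each in blue and red, and a plain purple bar. Only the cylinder at top (176,251) has blue caps, so that is the one to load. The white, green and red dots are at top (458,206), (475,192) and (496,200). The pointer is toward white. Next I'll measure.

```bash
cat > meas.py <<'E'
from h import *
def blobs(img,lo,hi,roi,mina=4):
    x0,y0,x1,y1=roi;m=cv2.inRange(cv2.cvtColor(img,cv2.COLOR_BGR2HSV),lo,hi)
    k=np.zeros_like(m);k[y0:y1,x0:x1]=m[y0:y1,x0:x1]
    n,l,st,ce=cv2.connectedComponentsWithStats(k)
    return k,[(ce[i],st[i,4]) for i in range(1,n) if st[i,4]>=mina]
def tri(c1,p1,c2,p2):
    o1,d1=ray(c1,*p1);o2,d2=ray(c2,*p2)
    t=np.linalg.lstsq(np.c_[d1,-d2],o2-o1,rcond=None)[0]
    a,b=o1+d1*t[0],o2+d2*t[1];return (a+b)/2,np.linalg.norm(a-b)
E
python3 - <<'E'
from meas import *
np.set_printoptions(precision=4,suppress=True)
T=dict(np.load("top0.npz"));S=dict(np.load("scene0.npz"))
def tube(c,roi):
    k,b=blobs(c["img"],(5,50,40),(25,255,255),roi,10)   # cardboard
    k2,b2=blobs(c["img"],(100,100,40),(125,255,255),roi,3)
    m=cv2.morphologyEx(k|k2,cv2.MORPH_CLOSE,np.ones((3,3),np.uint8))
    cs=max(cv2.findContours(m,0,1)[0],key=cv2.contourArea)
    r=cv2.minAreaRect(cs);print(r,b2);return r,[x[0] for x in b2]
rt,bt=tube(T,(140,205,200,297))
rs,bs=tube(S,(425,255,497,340))
print("tri",tri(T,rt[0],S,rs[0]))
for c,r in((T,rt),(S,rs)):
    bx=cv2.boxPoints(r);P=[onz(c,*p,.023) for p in bx];print(np.array(P))
    mids=[(P[i]+P[(i+1)%4])/2 for i in range(4)]
    ax=max([(mids[0],mids[2]),(mids[1],mids[3])],key=lambda q:np.linalg.norm(q[0]-q[1]))
    d=ax[0]-ax[1];print("c",(ax[0]+ax[1])/2,"len",np.linalg.norm(d),"yaw",np.degrees(np.arctan2(d[1],d[0])))
for name,lo,hi,rot,ros in(("green",(45,80,30),(85,255,255),(465,183,485,200),(140,222,160,240)),("red",(0,120,60),(6,255,255),(488,190,505,208),(128,208,146,224))):
    a=blobs(T["img"],lo,hi,rot)[1];b=blobs(S["img"],lo,hi,ros)[1];print(name,a,b)
    print(onz(T,*a[0][0],.058),onz(S,*b[0][0],.058))
print("white",onz(T,340+473/4,170+143/4,.058),onz(S,110+250/4,180+178/4,.058))
a=blobs(T["img"],(100,100,40),(125,255,255),(360,205,380,255),10)[1];b=blobs(S["img"],(100,100,40),(125,255,255),(250,220,280,262),10)[1]
print("stop",a,b,tri(T,a[0][0],S,b[0][0]))
print("housing",np.array([onz(T,340+u/4,170+v/4,.058) for u,v in((441,95),(636,65),(668,262),(477,292))]))
E
```

```text
((176.19754028320312, 251.06509399414062), (20.2276668548584, 70.92135620117188), 14.42077350616455) [(array([177.1111, 217.3333]), np.int32(9)), (array([181.5, 218. ]), np.int32(6)), (array([185.    , 219.2857]), np.int32(7)), (array([189.8462, 220.5385]), np.int32(13)), (array([167.5909, 282.9773]), np.int32(44))]
((462.08563232421875, 297.5555419921875), (20.837984085083008, 71.85590362548828), 32.96940612792969) [(array([481.0526, 269.6053]), np.int32(38)), (array([445.7526, 322.8711]), np.int32(194))]
tri (array([0.5081, 0.3489, 0.0187]), np.float64(8.18360718345231e-05))
[[0.4377 0.3863 0.023 ]
 [0.5899 0.3523 0.023 ]
 [0.5786 0.3086 0.023 ]
 [0.4268 0.3433 0.023 ]]
c [0.5082 0.3477 0.023 ] len 0.15582994334343087 yaw -12.726270140890986
[[0.5864 0.3104 0.023 ]
 [0.4171 0.3486 0.023 ]
 [0.4301 0.3891 0.023 ]
 [0.5964 0.3484 0.023 ]]
c [0.5075 0.3491 0.023 ] len 0.17238944445542498 yaw 166.75547042958922
green [(array([474.8125, 192.2812]), np.int32(32))] [(array([149.1724, 229.1034]), np.int32(29))]
[ 0.634  -0.3066  0.058 ] [ 0.6354 -0.307   0.058 ]
red [(array([495.9091, 199.2273]), np.int32(22))] [(array([136.1667, 216.7917]), np.int32(24))]
[ 0.6188 -0.3523  0.058 ] [ 0.6189 -0.3509  0.058 ]
white [ 0.6042 -0.2694  0.058 ] [ 0.6055 -0.2683  0.058 ]
stop [(array([370.8857, 231.1524]), np.int32(105))] [(array([264.0045, 240.733 ]), np.int32(221))] (array([ 0.5511, -0.0807,  0.0328]), np.float64(0.0014486522262366053))
housing [[ 0.6307 -0.2527  0.058 ]
 [ 0.6476 -0.3602  0.058 ]
 [ 0.5391 -0.3734  0.058 ]
 [ 0.5227 -0.2691  0.058 ]]
```

```bash
cat > plan.py <<'E'
import sys
from h import *
from scipy.spatial.transform import Rotation as Ro
np.set_printoptions(precision=4,suppress=True)
def now():
    s=get_state();return s,Ro.from_euler("xyz",s["eef_rot"],degrees=True).as_matrix()
def go(p,yaw=None):
    s,R=now();z=R[:,2];y0=np.degrees(np.arctan2(z[1],z[0]))
    print("t",round(s["time_s"],2),"tcp",s["tcp_pos"],"F",s["contact_force"],"w",s["gripper_width"],"zyaw",y0,"xaxis",R[:,0],"J",s["joints"].round(1))
    if p is not None: print("shift tool",R.T@(np.array(p)-s["tcp_pos"]),"world",np.array(p)-s["tcp_pos"])
    if yaw is not None:
        d=(y0-yaw+180)%360-180;print("spin",np.radians(d),d)
E
python3 - <<'E'
from plan import *
go([.508,.3485,.10],77)
T=dict(np.load("top0.npz"));S=dict(np.load("scene0.npz"))
# dial center via bar: ends of bar in top view ~ z .105 ; zoom coords
c=np.array([.5865,-.314]);a=np.radians(8.65);y=np.array([-np.sin(a),np.cos(a)]);x=np.array([np.cos(a),np.sin(a)])
o=c+.151*y;print("cradle",o)
im=cv2.resize(T["img"][170:275,340:520],(720,420),interpolation=cv2.INTER_CUBIC);i2=cv2.resize(S["img"][180:280,110:300],(760,400),interpolation=cv2.INTER_CUBIC)
def dr(p,z,col):
    P=[*p,z];u=proj(T,P);v=proj(S,P)
    for I,q in((im,(u-[340,170]+.5)*4),(i2,(v-[110,180]+.5)*4)): cv2.circle(I,tuple(np.int32(q.round())),3,col,-1)
for sy in(-1,1):
    for k in(40,64):
        for sx in(-.031,-.0245,.0245,.031): dr(o+sy*k*1e-3*y+sx*x,.046,(0,255,255))
for sx in(-1,1):
    for sy in(-1,1): dr(c+.056*(sx*x+sy*y),.058,(255,0,255))
b=np.radians(68.65);bx=np.array([np.cos(b),np.sin(b)]);by=np.array([-bx[1],bx[0]])
for sx in(-1,1):
    for sy in(-1,1): dr(c+.037*sx*bx+.007*sy*by,.105,(0,255,0))
dr(o+.083*y,.058,(255,255,0)); dr(o-.083*y,.05,(255,255,255))
cv2.imwrite("pics/ov.png",np.vstack([im[:,:720],cv2.resize(i2,(720,379))])[:, :][:799])
cv2.imwrite("pics/ov.png",cv2.resize(cv2.imread("pics/ov.png"),(540,599)))
E
```

```text
t 0.1 tcp [0.2768 0.6151 0.2257] F [ 0.8803 -0.3376 -0.4861] w 0.08758029893101288 zyaw -114.23140490024966 xaxis [-0.0005 -0.0014 -1.    ] J [ 82.3  20.6   0.6  -0.  -70.1 -16.5]
shift tool [0.126  0.3202 0.1481] world [ 0.2312 -0.2666 -0.1257]
spin 2.945567658455811 168.7685950997503
cradle [ 0.5638 -0.1647]
```

View pics/ov.png

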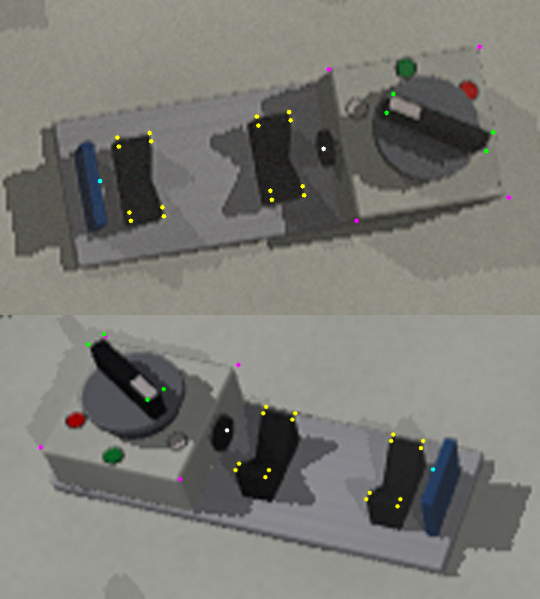

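Emit:
play_rows:
  series: [0.02, 0, 0, -0.098, 0.02, 0, 0, -0.098, 0.0085, 0.0285, 0.0208, 0, 0.0085, 0.0285, 0.0208, 0, 0.0085, 0.0285, 0.0208, 0]
  jaw: 100

```text
time_s: 0.52
tcp_pos: [0.3463, 0.5344, 0.1597]
eef_rot: [-6.8, 89.9, -109.7]
contact_force: [1.4, 0.4, -0.1]
gripper_width: 0.0878
```

Emit:
play_rows:
  series: [0.0085, 0.0285, 0.0208, 0, 0.0085, 0.0285, 0.0208, 0, 0.0085, 0.0285, 0.0208, 0, 0.0085, 0.0285, 0.0208, 0, 0.0085, 0.0285, 0.0208, 0]

```text
time_s: 0.93
tcp_pos: [0.4624, 0.4006, 0.118]
eef_rot: [-26.5, 90.0, -129.4]
contact_force: [0.8, 0.2, 0.4]
gripper_width: 0.0875
```

Emit:
play_rows:
  series: [0.0085, 0.0285, 0.0208, 0, 0.0085, 0.0285, 0.0208, 0, 0, 0, 0, 0, 0, 0, 0, 0, 0, 0, 0, 0]

```text
time_s: 1.35
tcp_pos: [0.508, 0.3486, 0.1013]
eef_rot: [-30.2, 90.0, -133.3]
contact_force: [-0.4, -0.0, 0.9]
gripper_width: 0.0877
```

```bash
python3 -c "
from plan import *
go([.508,.3485,.005],-103)
go([.508,.3485,.005],-103)
c=capture('top');cv2.imwrite('pics/t1.png',c['img'][180:320,100:300].repeat(3,0).repeat(3,1))"
```

```text
t 1.35 tcp [0.508  0.3486 0.1013] F [-0.3724 -0.0049  0.8515] w 0.0876898876083281 zyaw -103.04658551570888 xaxis [-0.0003 -0.0003 -1.    ] J [ 52.6  21.1 -16.2  -0.  -52.8  24.4]
shift tool [0.0963 0.     0.    ] world [ 0.     -0.0001 -0.0963]
spin -0.0008130706328598126 -0.04658551570889813
t 1.35 tcp [0.508  0.3486 0.1013] F [-0.3724 -0.0049  0.8515] w 0.0876898876083281 zyaw -103.04658551570888 xaxis [-0.0003 -0.0003 -1.    ] J [ 52.6  21.1 -16.2  -0.  -52.8  24.4]
shift tool [0.0963 0.     0.    ] world [ 0.     -0.0001 -0.0963]
spin -0.0008130706328598126 -0.04658551570889813
```

View pics/t1.png

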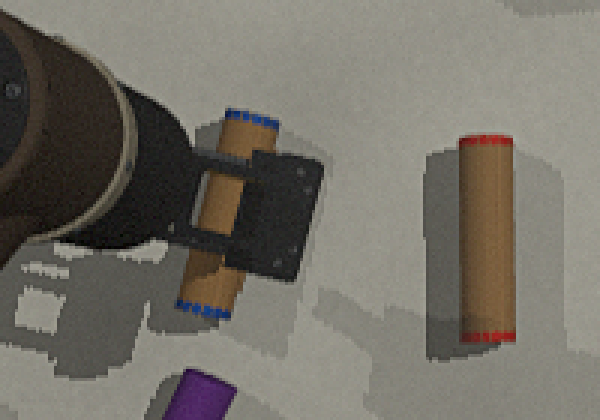

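The jaws straddle the blue-capped tube at crop (230,210). I'll lower now.

Emit:
play_rows:
  series: [0.022, 0, 0, 0, 0.022, 0, 0, 0, 0.02, 0, 0, 0, 0.016, 0, 0, 0, 0.01, 0, 0, 0]

```text
time_s: 1.82
tcp_pos: [0.5066, 0.3495, 0.0101]
eef_rot: [-33.7, 89.9, -136.6]
contact_force: [-0.6, 0.4, -0.6]
gripper_width: 0.0876
```

Emit:
play_rows:
  series: [0.0055, 0, 0, 0, 0, 0, 0, 0, 0, 0, 0, 0, 0, 0, 0, 0, 0, 0, 0, 0]

```text
time_s: 2.23
tcp_pos: [0.5084, 0.3495, 0.0072]
eef_rot: [151.6, 89.9, 48.6]
contact_force: [0.3, -0.0, -0.3]
gripper_width: 0.0877
```

Emit:
play_rows:
  series: [0, 0, 0, 0, 0, 0, 0, 0, 0, 0, 0, 0, 0, 0, 0, 0, 0, 0, 0, 0]
  jaw: 40
  squeeze: 15

```text
time_s: 2.65
tcp_pos: [0.5079, 0.3488, 0.0062]
eef_rot: [155.3, 90.0, 52.3]
contact_force: [-0.2, 0.7, -0.4]
gripper_width: 0.0597
```

Emit:
play_rows:
  series: [0, 0, 0, 0, 0, 0, 0, 0, 0, 0, 0, 0, 0, 0, 0, 0, 0, 0, 0, 0]

```text
time_s: 3.07
tcp_pos: [0.5079, 0.3488, 0.006]
eef_rot: [-8.8, 90.0, -111.8]
contact_force: [0.4, 0.9, -0.4]
gripper_width: 0.0397
```

Emit:
play_rows:
  series: [0, 0, 0, 0, 0, 0, 0, 0, 0, 0, 0, 0, 0, 0, 0, 0, 0, 0, 0, 0]
  jaw: 20
  squeeze: 20

```text
time_s: 3.48
tcp_pos: [0.5079, 0.3488, 0.006]
eef_rot: [-43.8, 90.0, -146.8]
contact_force: [0.0, -1.1, -0.8]
gripper_width: 0.0396
```

Emit:
play_rows:
  series: [-0.005, 0, 0, 0, -0.01, 0, 0, 0, -0.02, 0, 0, 0, -0.025, 0, 0, 0, -0.03, 0, 0, 0]

```text
time_s: 3.9
tcp_pos: [0.5073, 0.348, 0.0967]
eef_rot: [-29.0, 89.9, -132.0]
contact_force: [-0.5, 0.6, -1.1]
gripper_width: 0.0394
```

Emit:
play_rows:
  series: [-0.03, 0, 0, 0, -0.02, 0, 0, 0, -0.01, 0, 0, 0, 0, 0, 0, 0, 0, 0, 0, 0]

```text
time_s: 4.32
tcp_pos: [0.5076, 0.3487, 0.156]
eef_rot: [-157.5, 90.0, 99.5]
contact_force: [-0.6, -0.1, -1.4]
gripper_width: 0.0394
```

```bash
python3 -c "
from plan import *
go([.5638,-.1647,.131],-171.35)
c=capture('scene');cv2.imwrite('pics/s2.png',c['img']);np.savez('s2.npz',**c)
c=capture('top');cv2.imwrite('pics/t2.png',c['img']);np.savez('t2.npz',**c)"
```

```text
t 4.32 tcp [0.5076 0.3487 0.156 ] F [-0.6067 -0.0816 -1.4489] w 0.039402987417369584 zyaw -103.01051842754272 xaxis [-0.0001  0.0007 -1.    ] J [ 52.6  18.1 -12.6  -0.  -59.3  24.4]
shift tool [0.0246 0.1704 0.4876] world [ 0.0562 -0.5134 -0.025 ]
spin 1.1927489625453709 68.33948157245726
```

View pics/s2.png

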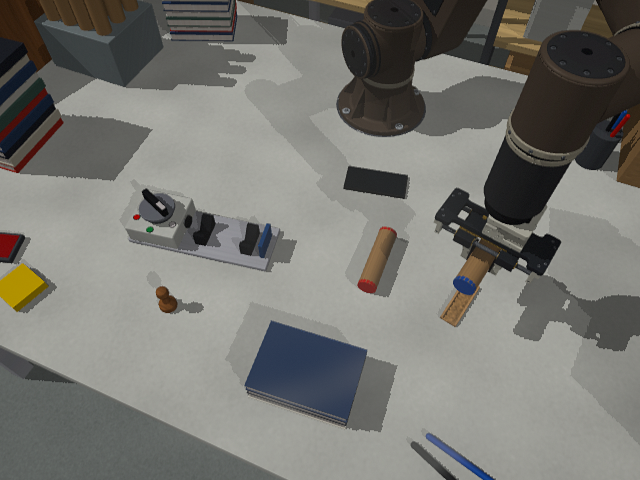

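View pics/t2.png

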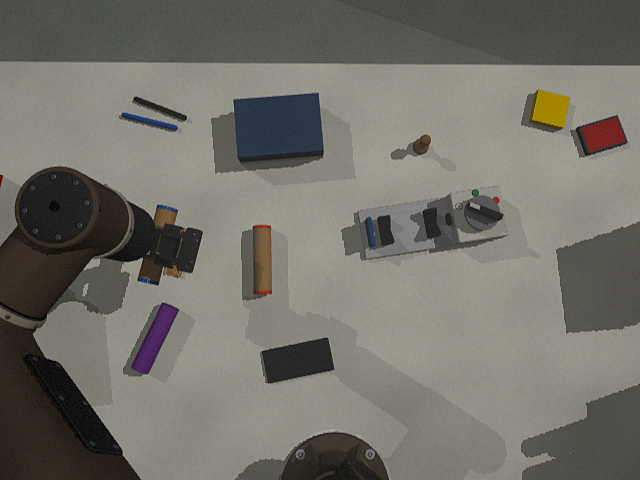

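The tube is held level, its caps at top (165,209) and (147,281), and the cork rest stays behind. Next I'll check where along the tube the grasp is.

```bash
python3 -c "
from meas import *
c=dict(np.load('t2.npz'))
k,b=blobs(c['img'],(100,100,40),(125,255,255),(130,195,190,295),2)
v=np.argwhere(k)[:,::-1]
A=v[v[:,1]<240];B=v[v[:,1]>240]
for z in(.175,):
  a=onz(c,*A.mean(0),z+.014);b=onz(c,*B.mean(0),z+.014);print(a,b,(a+b)/2,np.linalg.norm(a-b),np.degrees(np.arctan2(*(a-b)[1::-1])))
"
```

```text
[0.57583881 0.32747501 0.189     ] [0.4368978  0.35998615 0.189     ] [0.5063683  0.34373058 0.189     ] 0.14269400088034384 -13.169832758233465
```

Emit:
play_rows:
  series: [0, 0.0061, 0.0174, 0, 0, 0.0122, 0.0348, 0, 0, 0.0122, 0.0348, 0, 0, 0.0122, 0.0348, 0, 0, 0.0122, 0.0348, 0]

```text
time_s: 4.83
tcp_pos: [0.5252, 0.1815, 0.1543]
eef_rot: [-41.5, 89.8, -144.5]
contact_force: [0.3, -0.4, -0.9]
gripper_width: 0.039
```

Emit:
play_rows:
  series: [0, 0.0122, 0.0348, 0, 0, 0.0122, 0.0348, 0, 0, 0.0122, 0.0348, 0, 0, 0.0122, 0.0348, 0, 0, 0.0122, 0.0348, 0]

```text
time_s: 5.25
tcp_pos: [0.5454, -0.0017, 0.1547]
eef_rot: [-60.4, 89.9, -163.4]
contact_force: [0.4, -0.7, -1.1]
gripper_width: 0.0394
```

Emit:
play_rows:
  series: [0, 0.0122, 0.0348, 0, 0, 0.0122, 0.0348, 0, 0, 0.0122, 0.0348, 0, 0, 0.0122, 0.0348, 0, 0, 0.006, 0.0174, 0]

```text
time_s: 5.67
tcp_pos: [0.5635, -0.168, 0.1542]
eef_rot: [-69.7, 89.8, -172.8]
contact_force: [0.7, 0.5, -1.6]
gripper_width: 0.0394
```

Emit:
play_rows:
  series: [0, 0, 0, 0.119, 0, 0, 0, 0.119, 0, 0, 0, 0.119, 0, 0, 0, 0.119, 0, 0, 0, 0.119]

```text
time_s: 6.08
tcp_pos: [0.5635, -0.1648, 0.1542]
eef_rot: [-43.4, 89.8, 179.2]
contact_force: [-0.3, 0.4, -1.1]
gripper_width: 0.0395
```

Emit:
play_rows:
  series: [0, 0, 0, 0.119, 0, 0, 0, 0.119, 0, 0, 0, 0.119, 0, 0, 0, 0.119, 0, 0, 0, 0.122]

```text
time_s: 6.5
tcp_pos: [0.5635, -0.1646, 0.1543]
eef_rot: [-9.7, 89.8, 178.6]
contact_force: [0.5, -0.1, -0.8]
gripper_width: 0.0395
```

Emit:
play_rows:
  series: [0, 0, 0, 0, 0, 0, 0, 0, 0, 0, 0, 0, 0, 0, 0, 0, 0, 0, 0, 0]

```text
time_s: 6.92
tcp_pos: [0.5646, -0.1644, 0.1558]
eef_rot: [-9.7, 90.0, 179.1]
contact_force: [-0.3, -0.9, -1.3]
gripper_width: 0.0396
```

```bash
python3 -c "
from plan import *
go([.5638,-.1647,.034],-171.35)
c=capture('scene');cv2.imwrite('pics/s3.png',c['img']);np.savez('s3.npz',**c)
c=capture('top');cv2.imwrite('pics/t3.png',c['img']);np.savez('t3.npz',**c)"
```

```text
t 6.92 tcp [ 0.5646 -0.1644  0.1558] F [-0.3131 -0.9212 -1.2816] w 0.03955519299822173 zyaw -171.24379295283904 xaxis [-0.0004  0.     -1.    ] J [  2.8  15.6 -16.2  -0.  -58.2   6. ]
shift tool [0.1218 0.0002 0.0008] world [-0.0008 -0.0003 -0.1218]
spin 0.001853662661779477 0.1062070471609502
```

View pics/s3.png

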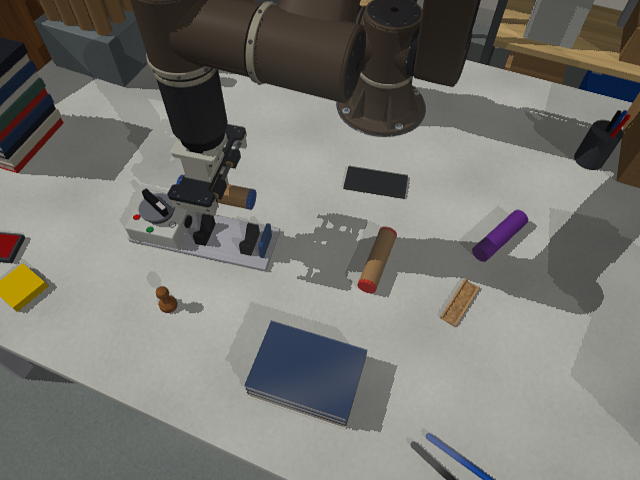

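View pics/t3.png

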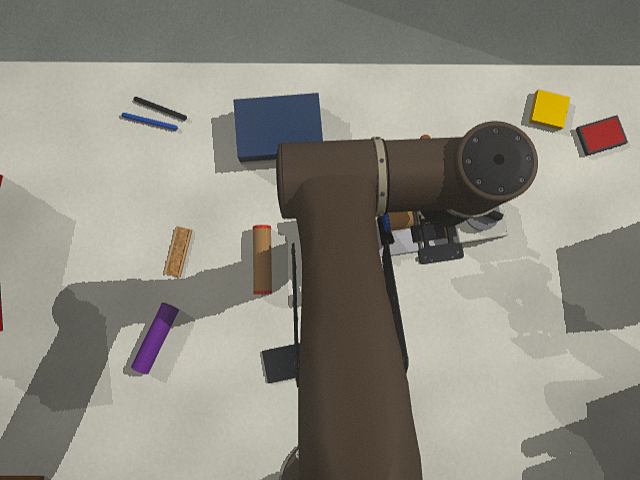

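Emit:
play_rows:
  series: [0.016, 0, 0, 0, 0.016, 0, 0, 0, 0.016, 0, 0, 0, 0.014, 0, 0, 0, 0.012, 0, 0, 0]

```text
time_s: 7.43
tcp_pos: [0.5644, -0.1643, 0.0811]
eef_rot: [-17.4, 90.0, 171.3]
contact_force: [0.4, 0.6, -0.6]
gripper_width: 0.0394
```

Emit:
play_rows:
  series: [0, 0, 0, 0, 0, 0, 0, 0, 0, 0, 0, 0, 0, 0, 0, 0, 0, 0, 0, 0]

```text
time_s: 7.85
tcp_pos: [0.5653, -0.1643, 0.0831]
eef_rot: [171.3, 89.9, -0.1]
contact_force: [-0.1, -0.5, -0.5]
gripper_width: 0.0397
```

```bash
python3 -c "
from plan import *
go([.5638,-.1647,.033],-171.35)
c=capture('scene');np.savez('s4.npz',**c);cv2.imwrite('pics/s4.png',cv2.resize(c['img'][150:280,110:300],(760,520),interpolation=2))"
```

```text
t 7.85 tcp [ 0.5653 -0.1643  0.0831] F [-0.0902 -0.5398 -0.4524] w 0.039725183662262374 zyaw -171.33813612783948 xaxis [ 0.0017 -0.     -1.    ] J [  2.8  19.9 -20.9   0.  -49.1   5.8]
shift tool [0.0501 0.0001 0.0016] world [-0.0015 -0.0004 -0.0501]
spin 0.00020706363123673205 0.011863872160517985
```

View pics/s4.png

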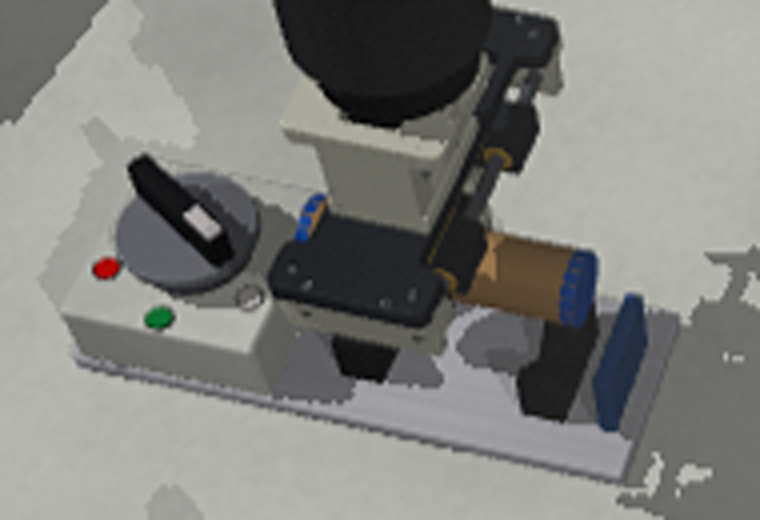

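```bash
python3 -c "
from h import *
c=dict(np.load('s4.npz'))
o=np.array([.5645,-.1645]);a=np.radians(8.65);y=np.array([-np.sin(a),np.cos(a)]);x=np.array([np.cos(a),np.sin(a)])
I=cv2.resize(c['img'][150:280,110:300],(760,520),interpolation=2)
for t in np.linspace(0,6.28,13)[:-1]:
  for k in(.075,-.075):
    p=proj(c,[*(o+k*y+.02*np.cos(t)*x),.1+.02*np.sin(t)]);q=(p-[110,150]+.5)*4;cv2.circle(I,tuple(np.int32(q)),2,(0,255,255),-1)
cv2.imwrite('pics/s4o.png',I)"
```

```text
(no output)
```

View pics/s4o.png

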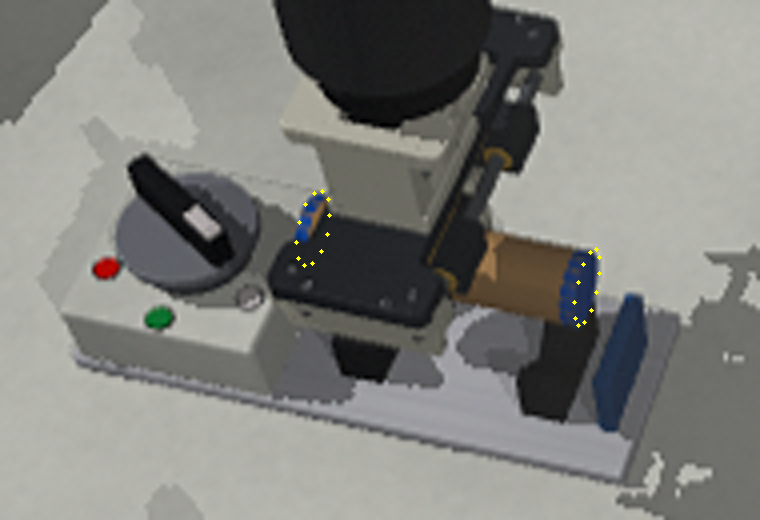

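The projected tube ends fall on the blue caps near (580,288) and (312,225), so the tube is centred between stop and pad. I'll lower it gently.

Emit:
play_rows:
  series: [0.012, 0, 0.001, 0, 0.012, 0, 0, 0, 0.009, 0, 0, 0, 0.006, 0, 0, 0, 0.003, 0, 0, 0]

```text
time_s: 8.32
tcp_pos: [0.5633, -0.1645, 0.0393]
eef_rot: [-8.1, 89.9, -179.5]
contact_force: [0.1, 0.1, -0.8]
gripper_width: 0.0393
```

Emit:
play_rows:
  series: [0.001, 0, 0, 0, 0.001, 0, 0, 0, 0.001, 0, 0, 0, 0, 0, 0, 0, 0, 0, 0, 0]

```text
time_s: 8.73
tcp_pos: [0.5639, -0.1645, 0.0374]
eef_rot: [170.1, 90.0, -1.2]
contact_force: [0.5, 0.8, -0.8]
gripper_width: 0.0394
```

Emit:
play_rows:
  series: [0.001, 0, 0, 0, 0.001, 0, 0, 0, 0.001, 0, 0, 0, 0, 0, 0, 0, 0, 0, 0, 0]

```text
time_s: 9.15
tcp_pos: [0.5636, -0.1645, 0.034]
eef_rot: [-3.3, 90.0, -174.6]
contact_force: [-0.2, 0.3, 0.1]
gripper_width: 0.0393
```

Emit:
play_rows:
  series: [0.0005, 0, 0, 0, 0.0005, 0, 0, 0, 0, 0, 0, 0, 0, 0, 0, 0, 0, 0, 0, 0]

```text
time_s: 9.57
tcp_pos: [0.5637, -0.1645, 0.0334]
eef_rot: [155.3, 90.0, -16.1]
contact_force: [-1.9, 0.7, 4.8]
gripper_width: 0.0395
```

Emit:
play_rows:
  series: [0.0003, 0, 0.0003, 0, 0, 0, 0, 0, 0, 0, 0, 0, 0, 0, 0, 0, 0, 0, 0, 0]

```text
time_s: 9.98
tcp_pos: [0.5637, -0.1645, 0.0333]
eef_rot: [163.4, 90.0, -7.9]
contact_force: [-2.2, 0.5, 6.8]
gripper_width: 0.0397
```

```bash
python3 -c "
from plan import *
go([.5638,-.1647,.033],-171.35)
c=capture('scene');np.savez('s5.npz',**c)
o=np.array([.5638,-.1647]);a=np.radians(8.65);y=np.array([-np.sin(a),np.cos(a)]);x=np.array([np.cos(a),np.sin(a)])
I=cv2.resize(c['img'][150:280,110:300],(760,520),interpolation=2)
for t in np.linspace(0,6.28,13)[:-1]:
  for k in(.075,-.075):
    p=proj(c,[*(o+k*y+.02*np.cos(t)*x),.05+.02*np.sin(t)]);q=(p-[110,150]+.5)*4;cv2.circle(I,tuple(np.int32(q)),2,(0,255,255),-1)
cv2.imwrite('pics/s5o.png',I)"
```

```text
t 9.98 tcp [ 0.5637 -0.1645  0.0333] F [-2.2385  0.5026  6.7737] w 0.03967624152205772 zyaw -171.3350287579807 xaxis [ 0.0008 -0.0001 -1.    ] J [  2.8  23.4 -23.7   0.  -42.9   5.9]
shift tool [ 0.0003  0.0002 -0.    ] world [ 0.0001 -0.0002 -0.0003]
spin 0.0002612974663497056 0.01497124201929978
```

View pics/s5o.png

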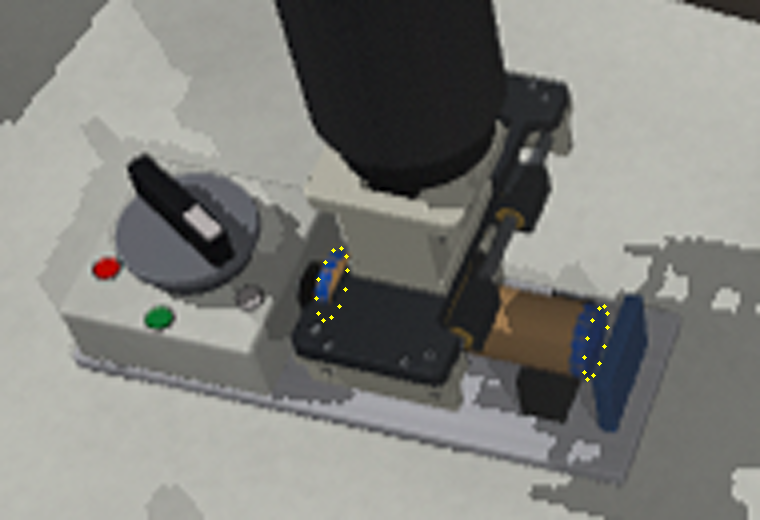

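The caps are at crop (590,342) and (330,280), on the projected seated position and between stop and pad. The force reading is +6.8 N, so it rests in the V. I'll release.

Emit:
play_rows:
  series: [0, 0, 0, 0, 0, 0, 0, 0, 0, 0, 0, 0, 0, 0, 0, 0, 0, 0, 0, 0]
  jaw: 75

```text
time_s: 10.45
tcp_pos: [0.5634, -0.1645, 0.0326]
eef_rot: [-11.4, 90.0, 177.3]
contact_force: [0.1, -0.1, 1.2]
gripper_width: 0.0641
```

Emit:
play_rows:
  series: [0, 0, 0, 0, 0, 0, 0, 0, 0, 0, 0, 0, 0, 0, 0, 0, 0, 0, 0, 0]

```text
time_s: 10.87
tcp_pos: [0.5634, -0.1645, 0.0328]
eef_rot: [113.5, 90.0, -57.9]
contact_force: [-0.4, 0.2, -0.3]
gripper_width: 0.0656
```

Emit:
play_rows:
  series: [-0.01, 0, 0, 0, -0.025, 0, 0, 0, -0.03, 0, 0, 0, -0.035, 0, 0, 0, -0.025, 0, 0, 0]

```text
time_s: 11.28
tcp_pos: [0.564, -0.1647, 0.1615]
eef_rot: [158.3, 89.8, -13.1]
contact_force: [0.9, -0.0, 0.0]
gripper_width: 0.0658
```

Emit:
play_rows:
  series: [-0.01, 0, 0, 0.105, 0, 0, 0, 0.105, 0, 0, 0, 0.105, 0, 0, 0, 0.105, 0, 0, 0, 0.103]

```text
time_s: 11.7
tcp_pos: [0.5634, -0.1645, 0.1689]
eef_rot: [-156.1, 89.9, 2.3]
contact_force: [0.1, 0.9, 0.8]
gripper_width: 0.0658
```

```bash
python3 -c "
from plan import *
go([.5865,-.314,.16],-201.35)
c=capture('scene');np.savez('s6.npz',**c);cv2.imwrite('pics/s6.png',cv2.resize(c['img'][150:280,110:300],(760,520),interpolation=2))
c=capture('top');np.savez('t6.npz',**c);cv2.imwrite('pics/t6.png',c['img'])
"
```

```text
t 11.7 tcp [ 0.5634 -0.1645  0.1689] F [0.0981 0.896  0.763 ] w 0.0657778889743873 zyaw 158.38488606479274 xaxis [ 0.001  0.    -1.   ] J [  2.8  14.8 -15.4   0.  -59.7 -24.4]
shift tool [ 0.0089  0.1304 -0.0766] world [ 0.0231 -0.1495 -0.0089]
spin -0.004627111062286231 -0.265113935207296
```

View pics/s6.png

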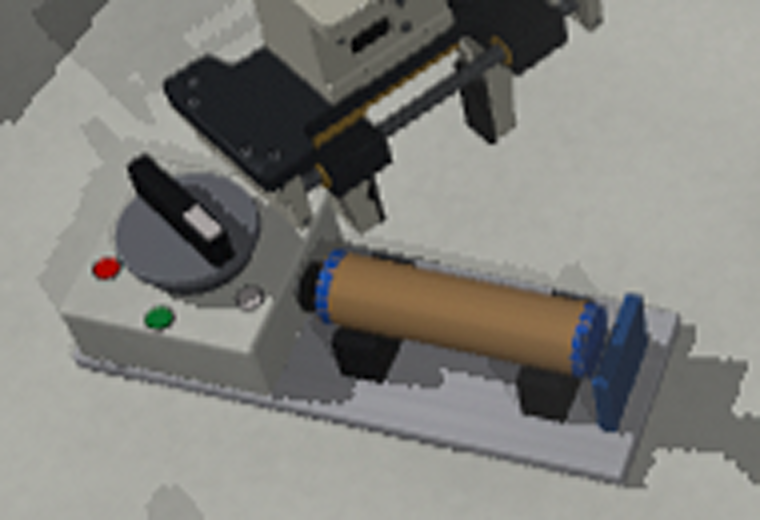

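View pics/t6.png

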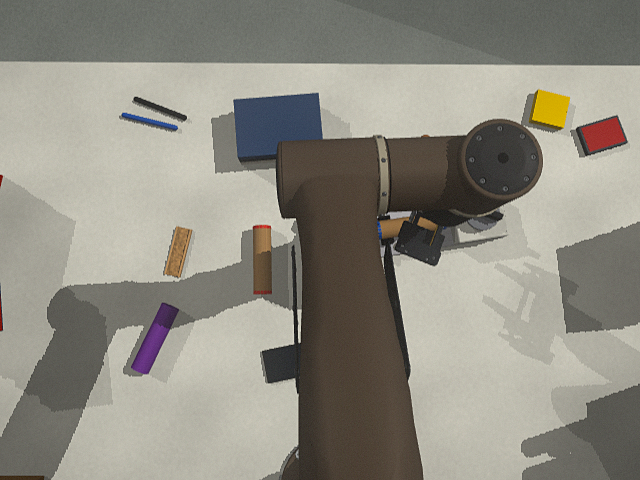

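The tube rests in both V-blocks, with caps at crop (590,340) and (328,288). Next, the dial.

Emit:
play_rows:
  series: [0.001, 0.026, -0.0153, 0, 0.002, 0.026, -0.0153, 0, 0.002, 0.026, -0.0153, 0, 0.002, 0.026, -0.0153, 0, 0.002, 0.0262, -0.0153, 0]

```text
time_s: 12.22
tcp_pos: [0.5875, -0.315, 0.1593]
eef_rot: [179.7, 90.0, -21.4]
contact_force: [0.5, 0.8, 0.1]
gripper_width: 0.0655
```

Emit:
play_rows:
  series: [0, 0, 0, 0, 0, 0, 0, 0, 0, 0, 0, 0, 0, 0, 0, 0, 0, 0, 0, 0]

```text
time_s: 12.63
tcp_pos: [0.5875, -0.3127, 0.1593]
eef_rot: [-163.7, 90.0, -4.9]
contact_force: [0.2, 0.0, -0.5]
gripper_width: 0.0657
```

```bash
python3 -c "
from plan import *
go([.5865,-.314,.083],-201.35)
c=capture('scene');np.savez('s7.npz',**c);cv2.imwrite('pics/s7.png',cv2.resize(c['img'][130:280,100:290],(760,600),interpolation=2))
"
```

```text
t 12.63 tcp [ 0.5875 -0.3127  0.1593] F [ 0.1789  0.0108 -0.5031] w 0.06570023651129586 zyaw 158.80595794617372 xaxis [ 0.0006 -0.0001 -1.    ] J [-11.3  22.3  -5.8  -0.  -61.9  -9.9]
shift tool [0.0763 0.0016 0.0005] world [-0.001  -0.0013 -0.0763]
spin 0.0027219796553784163 0.15595794617365755
```

View pics/s7.png

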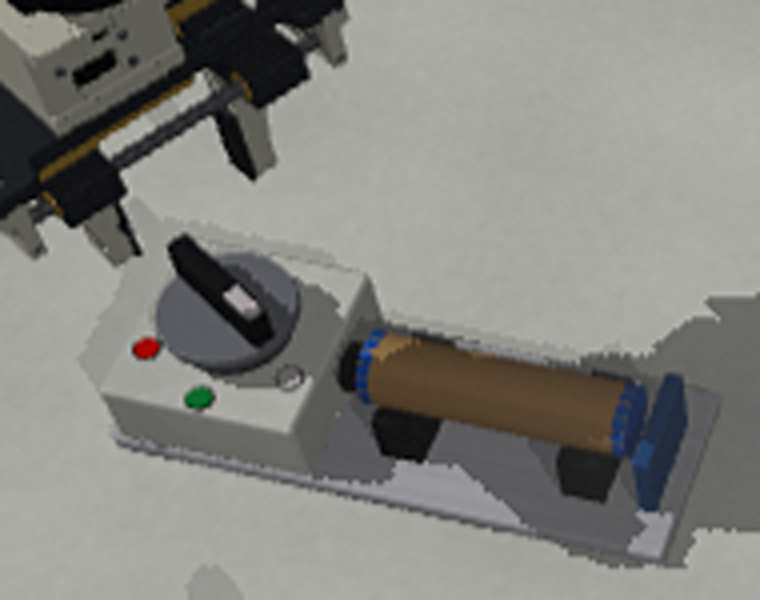

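The dial is unobstructed, with the pointer stripe at crop (243,300) and the jaws above it and across the bar. I'll descend to straddle it.

Emit:
play_rows:
  series: [0.02, 0.0015, 0, 0.002, 0.02, 0, 0, 0, 0.018, 0, 0, 0, 0.012, 0, 0, 0, 0.006, 0, 0, 0]

```text
time_s: 13.1
tcp_pos: [0.5861, -0.3142, 0.0812]
eef_rot: [2.8, 89.9, 161.5]
contact_force: [-0.5, -0.1, -0.2]
gripper_width: 0.0659
```

Emit:
play_rows:
  series: [0, 0, 0, 0, 0, 0, 0, 0, 0, 0, 0, 0, 0, 0, 0, 0, 0, 0, 0, 0]
  jaw: 35

```text
time_s: 13.52
tcp_pos: [0.5873, -0.3152, 0.0838]
eef_rot: [-173.6, 89.9, -15.0]
contact_force: [0.2, -0.0, 1.0]
gripper_width: 0.0379
```

Emit:
play_rows:
  series: [0, 0, 0, 0, 0, 0, 0, 0, 0, 0, 0, 0, 0, 0, 0, 0, 0, 0, 0, 0]

```text
time_s: 13.93
tcp_pos: [0.5867, -0.3151, 0.0828]
eef_rot: [19.0, 90.0, 177.6]
contact_force: [0.4, 0.3, 0.7]
gripper_width: 0.0306
```

```bash
python3 -c "
from plan import *
go([.5865,-.314,.083],-201.35)
c=capture('scene');np.savez('s8.npz',**c);cv2.imwrite('pics/s8.png',cv2.resize(c['img'][130:280,100:290],(760,600),interpolation=2))
"
```

```text
t 13.93 tcp [ 0.5867 -0.3151  0.0828] F [0.3981 0.3421 0.7187] w 0.030642372964675396 zyaw 158.56706708160584 xaxis [-0.0001  0.     -1.    ] J [-11.5  26.3 -10.5   0.  -53.2  -9.9]
shift tool [-0.0002 -0.0009  0.0006] world [-0.0002  0.0011  0.0002]
spin -0.0014474524842654313 -0.08293291839413541
```

View pics/s8.png

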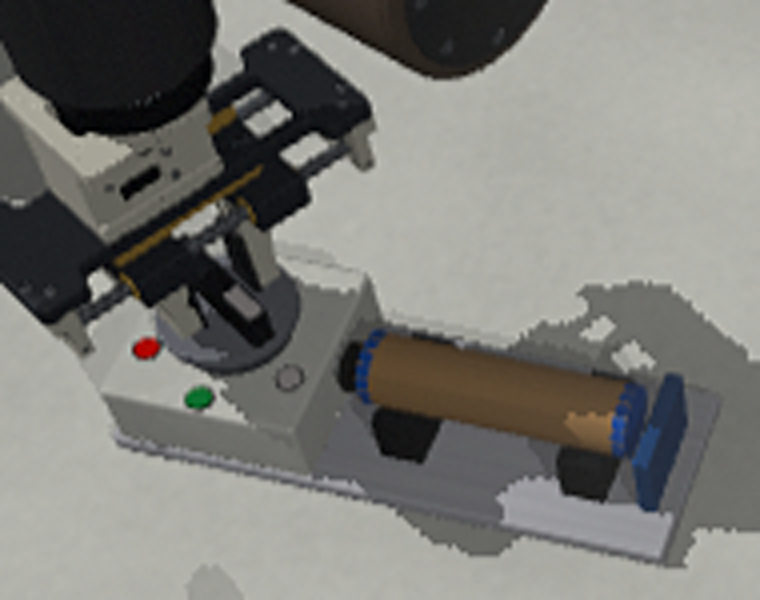

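The bar sits between the fingers at crop (235,300). I'll close on it.

Emit:
play_rows:
  series: [0, -0.0007, 0, 0, 0, 0, 0, 0, 0, 0, 0, 0, 0, 0, 0, 0, 0, 0, 0, 0]
  jaw: 5
  squeeze: 10

```text
time_s: 14.4
tcp_pos: [0.587, -0.3143, 0.0828]
eef_rot: [-78.7, 90.0, 79.9]
contact_force: [-0.2, 0.8, 0.6]
gripper_width: 0.0142
```

Emit:
play_rows:
  series: [0, 0, 0, 0, 0, 0, 0, 0, 0, 0, 0, 0, 0, 0, 0, 0, 0, 0, 0, 0]

```text
time_s: 14.82
tcp_pos: [0.587, -0.3143, 0.0827]
eef_rot: [-16.8, 90.0, 141.7]
contact_force: [-0.6, 1.8, 0.0]
gripper_width: 0.0142
```

Gripped (14.2 mm) with hardly any side force. I'll firm the grip and push in.

Emit:
play_rows:
  series: [0, 0, 0, 0, 0, 0, 0, 0, 0.002, 0, 0, 0, 0.003, 0, 0, 0, 0.003, 0, 0, 0]
  squeeze: 45

```text
time_s: 15.23
tcp_pos: [0.587, -0.3144, 0.0755]
eef_rot: [159.1, 90.0, -42.3]
contact_force: [-2.1, 2.5, 8.4]
gripper_width: 0.014
```

Emit:
play_rows:
  series: [0.002, 0, 0, 0, 0.001, 0, 0, 0, 0, 0, 0, 0, 0, 0, 0, 0, 0, 0, 0, 0]

```text
time_s: 15.65
tcp_pos: [0.5871, -0.3144, 0.0728]
eef_rot: [156.1, 90.0, -45.3]
contact_force: [-3.2, 2.8, 8.8]
gripper_width: 0.0137
```

Emit:
play_rows:
  series: [0.001, 0, 0, 0, 0, 0, 0, 0, 0, 0, 0, 0, 0, 0, 0, 0, 0, 0, 0, 0]

```text
time_s: 16.07
tcp_pos: [0.5871, -0.3144, 0.0719]
eef_rot: [160.4, 90.0, -41.0]
contact_force: [-3.7, 2.8, 10.4]
gripper_width: 0.0136
```

Emit:
play_rows:
  series: [0, 0, 0, 0.03, 0, 0, 0, 0.06, 0, 0, 0, 0.06, 0, 0, 0, 0.06, 0, 0, 0, 0.06]

```text
time_s: 16.48
tcp_pos: [0.5869, -0.3142, 0.0718]
eef_rot: [122.8, 90.0, -94.2]
contact_force: [-4.8, 4.4, 9.3]
gripper_width: 0.0139
```

```bash
python3 -c "
from plan import *
go([.5865,-.314,.083],-201.35);print(get_state()['moment'])"
```

```text
t 16.48 tcp [ 0.5869 -0.3142  0.0718] F [-4.8403  4.36    9.2801] w 0.013908220060915678 zyaw 142.97534873014638 xaxis [-0.     -0.0003 -1.    ] J [-11.4  26.9 -11.1   0.  -52.  -25.6]
shift tool [-0.0112  0.      0.0004] world [-0.0004  0.0002  0.0112]
spin -0.27357427376085547 -15.674651269853598
[1.5014 1.3351 0.1247]
```

Emit:
play_rows:
  series: [0, 0, 0, 0.078, 0, 0, 0, 0.078, 0, 0, 0, 0.078, 0, 0, 0, 0.078, 0, 0, 0, 0.078]

```text
time_s: 16.9
tcp_pos: [0.5866, -0.314, 0.0717]
eef_rot: [45.8, 90.0, 166.4]
contact_force: [-4.1, 4.6, 9.6]
gripper_width: 0.0138
```

Emit:
play_rows:
  series: [0, 0, 0, 0.078, 0, 0, 0, 0.078, 0, 0, 0, 0.078, 0, 0, 0, 0.078, 0, 0, 0, 0.07]

```text
time_s: 17.32
tcp_pos: [0.5866, -0.3137, 0.0716]
eef_rot: [47.6, 90.0, 146.2]
contact_force: [-4.3, 5.6, 9.7]
gripper_width: 0.0139
```

Emit:
play_rows:
  series: [0, 0, 0, 0, 0, 0, 0, 0, 0, 0, 0, 0, 0, 0, 0, 0, 0, 0, 0, 0]

```text
time_s: 17.73
tcp_pos: [0.5866, -0.3137, 0.0716]
eef_rot: [39.8, 90.0, 138.7]
contact_force: [-3.0, 6.3, 9.4]
gripper_width: 0.0138
```

```bash
python3 -c "
from plan import *
go([.5865,-.314,.083],98.65);print(get_state()['moment'])
c=capture('scene');np.savez('s9.npz',**c);cv2.imwrite('pics/s9.png',cv2.resize(c['img'][130:280,100:290],(760,600),interpolation=2))
"
```

```text
t 17.73 tcp [ 0.5866 -0.3137  0.0716] F [-2.9866  6.2871  9.3698] w 0.013831707286232675 zyaw 98.89081041004282 xaxis [-0.0006  0.0005 -1.    ] J [-11.4  26.9 -11.1  -0.  -52.  -69.7]
shift tool [-0.0114  0.0001 -0.0002] world [-0.0001 -0.0003  0.0114]
spin 0.004202934528324439 0.24081041004279768
[2.2385 1.403  0.0142]
```

View pics/s9.png

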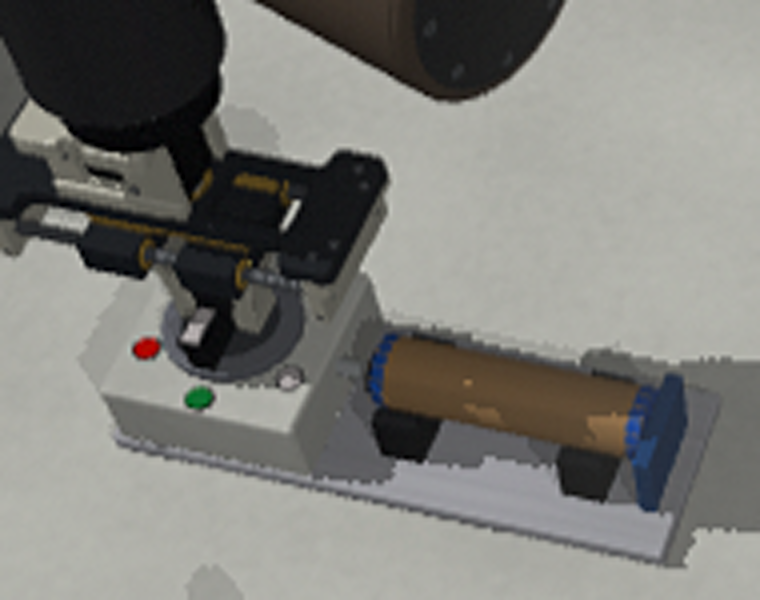

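The pointer stripe at crop (200,330) aims at the green dot at (198,398), and the tube now butts against the stop. I'll let the dial rise under control before releasing.

Emit:
play_rows:
  series: [-0.002, 0, 0, 0, -0.003, 0, 0, 0, -0.003, 0, 0, 0, -0.002, 0, 0, 0, -0.001, 0, 0, 0]

```text
time_s: 18.2
tcp_pos: [0.5865, -0.3137, 0.0823]
eef_rot: [32.9, 89.9, 131.7]
contact_force: [-2.0, 4.9, 5.6]
gripper_width: 0.0138
```

Emit:
play_rows:
  series: [0, 0, 0, 0, 0, 0, 0, 0, 0, 0, 0, 0, 0, 0, 0, 0, 0, 0, 0, 0]

```text
time_s: 18.62
tcp_pos: [0.5865, -0.3137, 0.082]
eef_rot: [40.6, 89.9, 139.5]
contact_force: [-2.9, 4.9, 6.0]
gripper_width: 0.0137
```

```bash
python3 -c "
from plan import *
go([.5865,-.314,.083],98.65);print(get_state()['moment'])"
```

```text
t 18.62 tcp [ 0.5865 -0.3137  0.082 ] F [-2.9284  4.8775  6.0156] w 0.013725135847996754 zyaw 98.88065978430586 xaxis [-0.0008  0.0007 -1.    ] J [-11.4  26.3 -10.6  -0.  -53.2 -69.7]
shift tool [-0.001   0.0001 -0.0003] world [-0.     -0.0003  0.001 ]
spin 0.004025772688077146 0.23065978430585687
[ 1.8471  0.9015 -0.0537]
```

Only the last millimetre of the spring travel is left, so I'll open and rise clear.

Emit:
play_rows:
  series: [0, 0, 0, 0, 0, 0, 0, 0, 0, 0, 0, 0, 0, 0, 0, 0, 0, 0, 0, 0]
  jaw: 40

```text
time_s: 19.03
tcp_pos: [0.5871, -0.3145, 0.0816]
eef_rot: [128.7, 90.0, -132.4]
contact_force: [0.3, -0.2, 1.0]
gripper_width: 0.0345
```

Emit:
play_rows:
  series: [0, 0, 0, 0, -0.01, 0, 0, 0, -0.02, 0, 0, 0, -0.03, 0, 0, 0, -0.03, 0, 0, 0]

```text
time_s: 19.45
tcp_pos: [0.5865, -0.3143, 0.1728]
eef_rot: [74.5, 89.9, 173.4]
contact_force: [1.1, 0.4, 0.0]
gripper_width: 0.0348
```

Emit:
play_rows:
  series: [-0.03, 0, 0, 0, -0.03, 0, 0, 0, -0.02, 0, 0, 0, 0, 0, 0, 0, 0, 0, 0, 0]

```text
time_s: 19.87
tcp_pos: [0.5876, -0.3146, 0.2542]
eef_rot: [-112.4, 89.8, -13.6]
contact_force: [0.1, -0.8, -0.7]
gripper_width: 0.0351
```

```bash
python3 -c "
from plan import *
go(None)
c=capture('scene');np.savez('s10.npz',**c);cv2.imwrite('pics/s10f.png',c['img']);cv2.imwrite('pics/s10.png',cv2.resize(c['img'][130:280,100:290],(760,600),interpolation=2))
"
```

```text
t 19.87 tcp [ 0.5876 -0.3146  0.2542] F [ 0.1418 -0.8002 -0.6608] w 0.03514279133049656 zyaw 98.86557843258814 xaxis [ 0.0037 -0.0009 -1.    ] J [-11.4  18.8   1.7   0.  -72.7 -69.7]
```

View pics/s10.png

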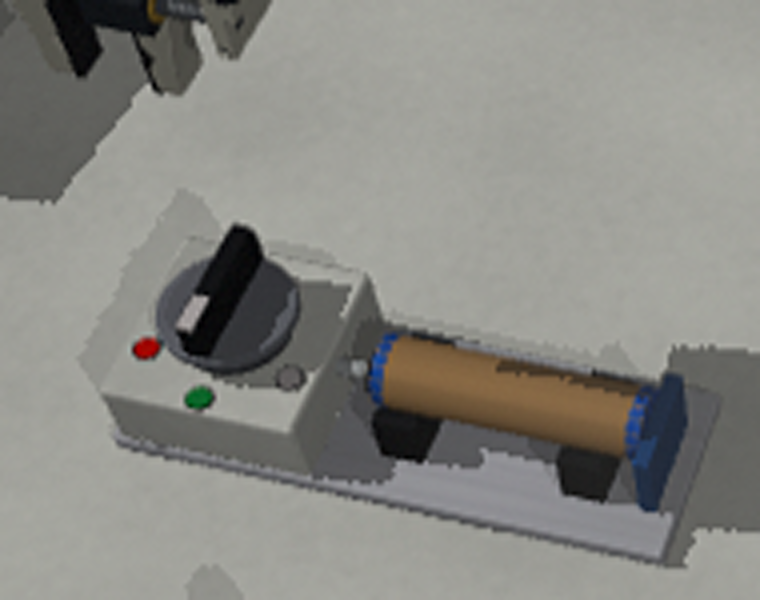

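View pics/s10f.png

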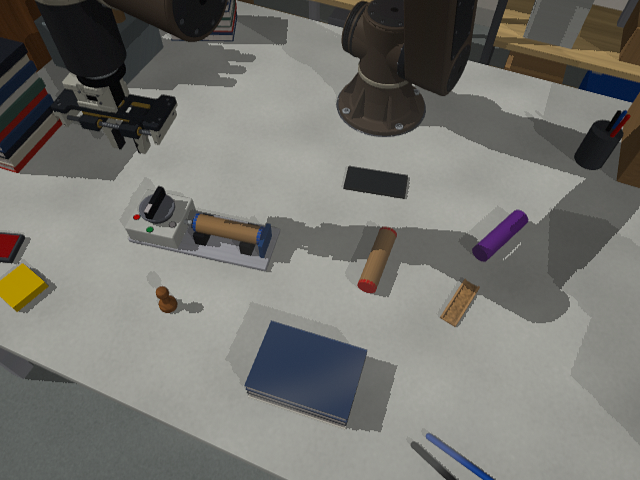

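The dial points at green, the tube is against the stop, and the bystanders appear in place. I'll check numerically that the dial is fully out and what its angle is.

```bash
python3 -c "
from h import *
c=dict(np.load('s10.npz'));c0=dict(np.load('scene0.npz'))
I=cv2.resize(c['img'][170:230,110:190],(800,600),interpolation=2)
o=np.array([.5865,-.314]);b=np.radians(8.65);bx=np.array([np.cos(b),np.sin(b)]);by=np.array([-bx[1],bx[0]])
for z,col in((.105,(0,255,0)),(.093,(0,0,255))):
  for sx in(-1,1):
    for sy in(-1,1):
      q=(proj(c,[*(o+.037*sx*bx+.007*sy*by),z])-[110,170]+.5)*10;cv2.circle(I,tuple(np.int32(q)),4,col,-1)
cv2.imwrite('pics/s10z.png',I)
d=cv2.absdiff(c['img'],c0['img']).max(2)
for n,(x0,y0,x1,y1) in dict(red=(355,222,400,296),books=(240,315,370,425),stamp=(150,280,180,315)).items(): print(n,(d[y0:y1,x0:x1]>60).mean())
"
```

```text
red 0.005405405405405406
books 0.0
stamp 0.0
```

View pics/s10z.png

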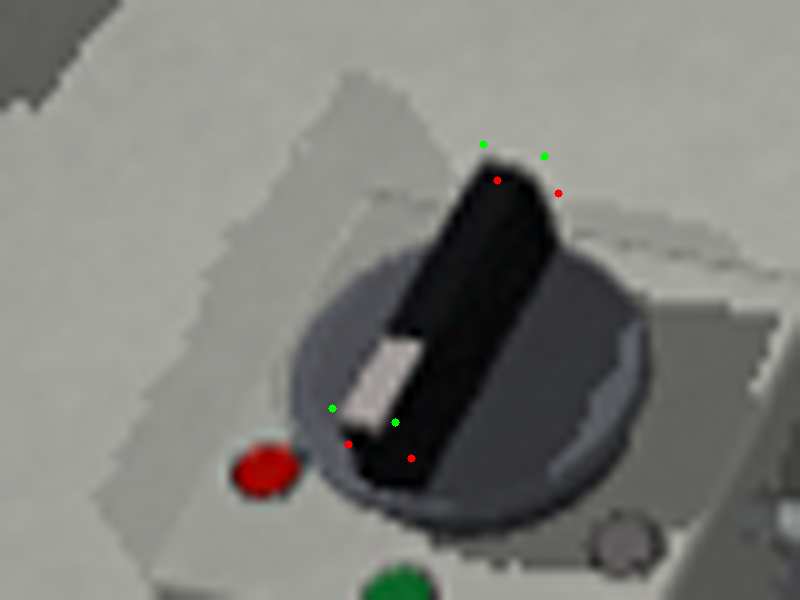

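```bash
python3 -c "
from meas import *
for f in('scene0','s9','s10'):
  c=dict(np.load(f+'.npz'));h=cv2.cvtColor(c['img'],cv2.COLOR_BGR2GRAY)[180:230,100:190].astype(int)
  # lower disc rim along columns below the dial
  for u in(158,165):
    col=h[:,u-100]; print(f,u,col[28:48])
"
```

```text
scene0 158 [  8  12  10  22  75  85  83  83  82  84  83  86  61  50  32  52  86  90
 140 154]
scene0 165 [ 29   6   8   7  12   9  10   9  25  50  52  41  27  54  86  92  91  90
  87 140]
s9 158 [ 79  65  34  18  14  27  34  34  35  33  37  54  59  58  59  61  55  80
 161 177]
s9 165 [ 85  87  92  78  49  35  34  33  55  60  59  58  58  61  55  73  99 103
 162 178]
s10 158 [ 38  51  55  53  54  54  53  54  54  53  53  55  54  55  34  56  92  95
 149 162]
s10 165 [ 53  55  52  53  54  53  51  52  84  77  58  42  27  57  93  99  96  95
  92 150]
```

The lower disc rim is on the same pixel row as at the start (dark edge at offset 14 and 12). When pressed it was about 3 px lower, so the dial is fully out. I'll hand in.

```bash
python3 -c "
from h import *
print(close_job())"
```

```text
the job is handed in; nothing more can be done
None
```

I loaded the blue-capped tube into the V-cradle and let go only once it rested there. Then I pushed the dial in about 11 mm, turned it about 60° clockwise from white to green, and let it pop out. I handed the job in at about 20 s; `close_job()` gives no verdict.

**Tube:** in the last picture it lies in both V-blocks, against the blue end stop, with the pad side advanced. The wrist showed about 7 N of contact before I released it.

**Dial:** the pointer is at green. The disc rim is back on the same pixel rows as at the start, so the dial is fully out. One check disagreed slightly: the bar corners I projected for the fully-out height sat 1–2 px off the bar in the picture. I put that down to calibration, as a similar offset showed before I touched it.

**Bystanders:** the books and stamp areas showed no change from the first picture. The red-capped tube's area differed in 0.5% of pixels; I took that as the arm's shadow. The arm ended well clear, touching nothing.

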